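Pack the cast's water samples into the caddy

ROBOT

A 6-joint arm with a two-finger parallel gripper is mounted at the origin on the work surface. World frame = base frame: x ahead of the robot, y to its left, z up, the work surface at z = 0. Lengths are in m, angles in rad, forces in N, time in s.
With the tool pointing down it reaches from about 0.375 to 0.975 m from the base axis. Payload 3.8 kg.
Tool frame: the origin (TCP) lies on the mounting face of the last link; the fingertips stand 173 mm ahead of it and the grasp point (between the pads) lies 155 mm ahead of it; z points along the fingers, y is the direction in which the jaws open and shut (so a half turn about z gives the same grasp; the last joint's range is limited). The gripper opens to 85 mm and grips with 20 to 120 N. Pads are 22 mm wide; open, the fingers measure 114 mm over their backs; the gripper's body (76 mm by 85 mm) begins 54 mm behind the grasp point. The pads swing forward as they close: fully open they stand 13 mm farther back than shut.
Start: joints at [1.162, 0.264, 1.604, -0, 1.274, -0.037], TCP at [0.245, 0.629, 0.405] pointing down, gripper open.
Joint ranges: [-2.63, 2.63], [-0.94, 2.18], [0.31, 2.57], [-1.31, 4.45], [0, 2.66], [-2.55, 2.55]. Speed limits (rad/s): [2.57, 2.57, 3.14, 3.14, 3.14, 3.14].

INTERFACE

Orientations are given as a unit quaternion [x, y, z, w].
In Python, from workcell import manip gives the robot as it stands. The module is installed in compiled form; this text tells all that it offers.
- The arm moves only by the tool apply_moves, never from a script. Its argument "steps" is a list that holds one entry, the list of rows, each a list of 6 numbers: the shift along the tool's x, y, z as a fraction of full scale, then the turn, a rotation vector about the tool's x, y, z as a fraction of full scale. A call has 1 to 12 rows; each row shifts and turns the pose as measured when the row begins, along the tool's axes as they then stand; what a row does not reach is not made up. Full scale, the value 1, is 40 mm for a shift and 0.15 rad for a turn. A row lasts 1/10 s, in which the tool goes at most 50 mm and 8.59 degrees, less where a joint would pass 70% of its speed; a pose out of reach is approached as far as the arm can. A call with a number of a shift or a turn outside -1 to 1 is refused whole. A call with a gripper value outside its range is refused whole. "fingers" is the closure, from -1 (fully open) to 1 (shut), so that 0 is half open, set as the call begins (left out, the last holds). The fingers move at their own pace and stop on an object; the grip force is fixed at half the most. Time passes only in rows, so rows that do not move let the fingers close. It gives the time, the measured TCP pose, the force and the opening at its end, in the units of the state.
- manip.state(): the state, without advancing time (a new reading comes with each control period).
- manip.camera(name): name is "scene" or "side" or "wrist"; returns a dict with "pixels" (400x640x3 uint8, red, green, blue), "K" (3x3 intrinsics, pixels), "cam_to_world" (4x4, takes a point from camera to world coordinates). Camera axes: x right, y down, z forward; pixel columns grow to the right and rows downward; lengths in m; the calibration is good to about 2 mm. A picture is of the moment at which its call begins. There is no depth.
- manip.job_done(): hands the job in, once; it reports no verdict.
The state is a dict: "time_s": time; "qpos": joint angles; "joint_velocities": joint speeds; "tau": joint torques, N m; "eef_pos": TCP position; "eef_rot": TCP orientation; "ft_force": force on the tool from outside, world axes, zero at the start; "ft_torque": the same for the moment, N m; "width": finger opening in m.
Only numpy, scipy, OpenCV 4.12 (cv2) and the standard library are available. Lean on these libraries where they do the work, as an engineer would, in place of code of your own. Each camera call takes 0.05 s, during which the arm holds its last target. There are 200 camera calls.

TASK

Pack this cast's samples for the cold store: stand the blue-capped bottle, the green-capped amber bottle, the yellow-lidded filter pot and the red-capped vial each in the caddy bay of its own colour, upright on the bay's floor. Keep them upright on the way and set them down rather than drop them. The two white-capped bottles are unused spares: leave them standing where they are.

Things in the scene. Friction and masses are not known exactly. Their poses are not given: they have to be found in the camera images.
- bottle_blue: Opaque white plastic sample bottle with a BLUE screw cap and a blank paper band. Body 44 mm across, 95 mm high in all; the cap is 34 mm across and 20 mm high, at the top, above a narrower neck; about 100 g. Round, stands upright on the rubber mat among the others. Origin: centre of its underside, z up along its axis. 
- bottle_green: Brown (amber) glass sample bottle with a GREEN screw cap and a blank paper band. Body 48 mm across, 88 mm high in all; the cap is 36 mm across and 20 mm high, at the top, above a narrower neck; about 140 g. Round, stands upright on the rubber mat among the others. Origin: centre of its underside, z up along its axis. 
- pot_yellow: Short clear pot with a filter paper in it and a YELLOW screw lid. Body 54 mm across, 62 mm high in all; the lid is 56 mm across and 18 mm high, at the top; about 70 g. Round, stands upright on the rubber mat among the others. Origin: centre of its underside, z up along its axis. 
- vial_red: Slim clear glass vial with a RED screw cap and a blank paper band. Body 36 mm across, 80 mm high in all; the cap is 30 mm across and 20 mm high, at the top; about 70 g. Round, stands upright on the rubber mat among the others. Origin: centre of its underside, z up along its axis. 
- spare_bottle: Look-alike to leave alone: the same opaque white bottle (44 mm across, 95 mm high) but with a WHITE cap. Round, stands upright on the rubber mat among the others. Origin: centre of its underside, z up along its axis. 
- spare_amber: Look-alike to leave alone: the same brown bottle (48 mm across, 88 mm high) but with a WHITE cap. Round, stands upright on the rubber mat among the others. Origin: centre of its underside, z up along its axis. The vessels stand about 90 mm or more apart, centre to centre; a roll of tape, a petri dish and a marker pen, all under 20 mm high, lie on the mat between them.
- bay_blue: BLUE bay of the sample caddy. One of four square inserts, 98 mm outside, 36 mm high, two by two at 100 mm pitch in one low grey tray (fixed; tray rim below the inserts' tops). Open square pocket 64 mm inside, floor 6 mm thick, walls 30 mm above it. Origin: centre of the insert's underside, about 7 mm above the table; x, y along its sides, z up. Which colour sits where changes.
- bay_green: GREEN bay of the sample caddy. One of four square inserts, 98 mm outside, 36 mm high, two by two at 100 mm pitch in one low grey tray (fixed; tray rim below the inserts' tops). Open square pocket 68 mm inside, floor 6 mm thick, walls 30 mm above it. Origin: centre of the insert's underside, about 7 mm above the table; x, y along its sides, z up. Which colour sits where changes.
- bay_yellow: YELLOW bay of the sample caddy. One of four square inserts, 98 mm outside, 36 mm high, two by two at 100 mm pitch in one low grey tray (fixed; tray rim below the inserts' tops). Open square pocket 74 mm inside, floor 6 mm thick, walls 30 mm above it. Origin: centre of the insert's underside, about 7 mm above the table; x, y along its sides, z up. Which colour sits where changes.
- bay_red: RED bay of the sample caddy. One of four square inserts, 98 mm outside, 36 mm high, two by two at 100 mm pitch in one low grey tray (fixed; tray rim below the inserts' tops). Open square pocket 56 mm inside, floor 6 mm thick, walls 30 mm above it. Origin: centre of the insert's underside, about 7 mm above the table; x, y along its sides, z up. Which colour sits where changes.
There are look-alikes about, which are no part of the job. What is meant by the pot_yellow is not pink or turquoise, and is the smaller of those in its own colour.

How it is judged:
At the end, for the whole second after the job is handed in: Each of the four samples stands upright (within 0.15 rad) on the floor of the bay of its own colour (underside within 5 mm of the floor, axis within 16 mm of the bay's centre, which the pocket walls ensure), at rest; both white-capped spares still stand within 30 mm of where they were (horizontal distance between bottle_blue and bay_blue below 0.016 m and z of bottle_blue in the frame of bay_blue below 0.011 m and angle between each of bottle_blue, bottle_green, pot_yellow, vial_red, spare_bottle, spare_amber's own z axis and vertical below 0.15 rad and linear speed of each of bottle_blue, bottle_green, pot_yellow, vial_red below 0.02 m/s and angular speed of each of bottle_blue, bottle_green, pot_yellow, vial_red below 0.2 rad/s and horizontal distance between bottle_green and bay_green below 0.016 m and z of bottle_green in the frame of bay_green below 0.011 m and horizontal distance between pot_yellow and bay_yellow below 0.016 m and z of pot_yellow in the frame of bay_yellow below 0.011 m and horizontal distance between vial_red and bay_red below 0.016 m and z of vial_red in the frame of bay_red below 0.011 m and distance of each of spare_bottle, spare_amber from where it was at the start of the episode below 0.03 m); the robot touches nothing.
It fails at once if a white-capped spare is shifted more than 30 mm or tipped (distance of any of spare_bottle, spare_amber from where it was at the start of the episode above 0.03 m or angle between any of spare_bottle, spare_amber's own z axis and vertical above 0.5 rad).
It fails at once if a sample is tipped over (more than 40 degrees from upright) (angle between any of bottle_blue, bottle_green, pot_yellow, vial_red's own z axis and vertical above 0.7 rad).
It fails at once if a sample is dropped into its bay (faster than 0.7 m/s inside the pocket, a fall of some 25 mm) instead of being set down ((horizontal distance between bottle_blue and bay_blue below 0.03 m and z of bottle_blue in the frame of bay_blue below 0.03 m and linear speed of bottle_blue above 0.7 m/s) or (horizontal distance between bottle_green and bay_green below 0.03 m and z of bottle_green in the frame of bay_green below 0.03 m and linear speed of bottle_green above 0.7 m/s) or (horizontal distance between pot_yellow and bay_yellow below 0.03 m and z of pot_yellow in the frame of bay_yellow below 0.03 m and linear speed of pot_yellow above 0.7 m/s) or (horizontal distance between vial_red and bay_red below 0.03 m and z of vial_red in the frame of bay_red below 0.03 m and linear speed of vial_red above 0.7 m/s)).
It also fails if it takes over 106 s, if anything falls off the work surface, if the arm or the gripper's body presses on something with over 40 N, if the wrist force passes 120 N, or if a joint passes its speed limit or range.

## Working session

There is one attempt and no reset: what is moved stays moved. The work goes in short steps, Python scripts to look and compute and a tool call to move; the robot and the scene stay as the last step left them, time stands still between calls to the robot, and variables do not carry over. Pictures are saved under pics/ and viewed, about 12 in all and at most 16, crops included, and the job is handed in when it is done.

Besides the shell and the picture viewer there is one more tool, called after ">>>" by a JSON object that holds its "op" and its "data", one argument or row to a line. apply_moves: Moves the arm, as the interface text tells. Shift numbers are shares of 40 mm and turn numbers shares of 0.15 rad, none past 1 either way. Its arguments: {"type":"object","properties":{"steps":{"type":"array"},"fingers":{"type":"number"}},"required":["steps"]}

```bash
mkdir -p pics; cat > h.py <<'E'
import numpy as np, cv2
from workcell import manip
def cam(n,save=None):
    c=manip.camera(n)
    if save: cv2.imwrite('pics/'+save,c['pixels'][:,:,::-1])
    return c
def ray(c,uv,z):
    K,T=np.array(c['K']),np.array(c['cam_to_world'])
    d=T[:3,:3]@np.linalg.solve(K,[uv[0],uv[1],1.]); o=T[:3,3]
    return o+d*(z-o[2])/d[2]
def proj(c,p):
    K,T=np.array(c['K']),np.array(c['cam_to_world'])
    q=K@(T[:3,:3].T@(np.array(p)-T[:3,3])); return q[:2]/q[2]
E
python3 - <<'E'
from h import *
for n in ['scene','side','wrist']:
    c=cam(n,n+'0.png'); np.savez('pics/'+n+'0.npz',**{k:np.array(v) for k,v in c.items()})
    print(n,np.round(c['cam_to_world'],3).tolist(),np.round(c['K'],1).tolist())
s=manip.state(); print(s)
E
```

```text
scene [[-0.376, 0.78, -0.5, 1.09], [0.926, 0.308, -0.217, 0.237], [-0.016, -0.545, -0.838, 0.93], [0.0, 0.0, 0.0, 1.0]] [[418.4, 0.0, 320.4], [0.0, 418.4, 190.4], [0.0, 0.0, 1.0]]
side [[0.719, -0.487, 0.496, 0.145], [-0.695, -0.512, 0.505, -0.427], [0.008, -0.708, -0.706, 0.668], [0.0, 0.0, 0.0, 1.0]] [[389.5, 0.0, 313.2], [0.0, 389.5, 197.7], [0.0, 0.0, 1.0]]
wrist [[0.363, 0.895, 0.26, 0.179], [0.932, -0.348, -0.103, 0.655], [-0.002, 0.28, -0.96, 0.373], [0.0, 0.0, 0.0, 1.0]] [[322.1, 0.0, 317.4], [0.0, 322.1, 204.5], [0.0, 0.0, 1.0]]
{'time_s': 0.15, 'qpos': array([ 1.16208438e+00,  2.64612934e-01,  1.60507077e+00,  3.52891192e-05,
        1.27372197e+00, -3.68774792e-02]), 'joint_velocities': array([-1.96742297e-03, -9.49716145e-04, -5.45942290e-03, -1.13489844e-03,
        1.25206304e-03,  4.05083328e-05]), 'tau': array([ 6.90136385e-04, -5.15907240e+01, -3.67957520e+01,  1.96363408e-04,
        7.97864457e-03, -9.44758426e-06]), 'eef_pos': array([0.24512124, 0.62863596, 0.40361998]), 'eef_rot': array([ 1.84853055e-01,  9.82765753e-01, -8.80376877e-04, -2.16748866e-04]), 'ft_force': array([-0.76147438,  0.93089768,  0.26149277]), 'ft_torque': array([-0.01369663, -0.06014233,  0.03369838]), 'width': 0.08516869173691176}
```

View pics/scene0.png

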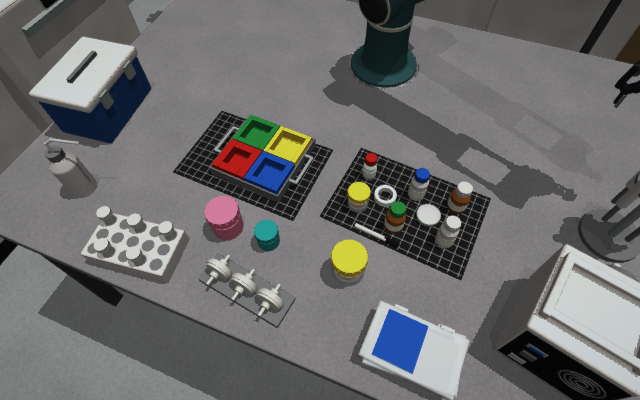

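View pics/side0.png

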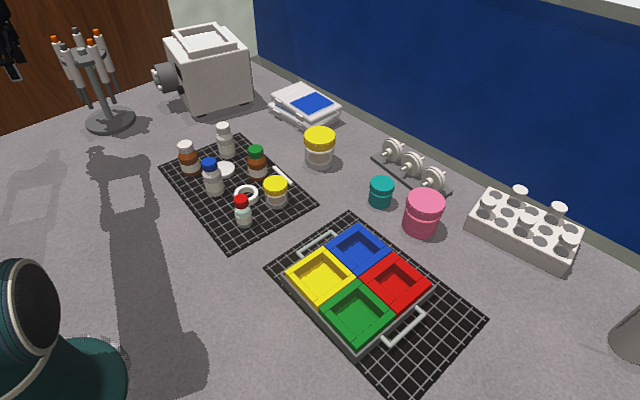

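Two yellow-lidded pots: small at scene (358,196) on the mat, and a larger one at (349,260) off the mat. The small one on the mat fits ("smaller of its colour"). The pink and turquoise pots are excluded. Measuring, plus an enlarged crop to confirm.

```bash
cat > m.py <<'E'
from h import *
H={'blue':(105,130),'green':(50,75),'yellow':(24,34),'red':(0,6)}
def blobs(c,col,amin=40):
    hsv=cv2.cvtColor(c['pixels'],cv2.COLOR_RGB2HSV); lo,hi=H[col]
    m=cv2.inRange(hsv,(lo,150,60),(hi,255,255))
    if col=='red': m|=cv2.inRange(hsv,(174,150,60),(180,255,255))
    m=cv2.morphologyEx(m,cv2.MORPH_OPEN,np.ones((2,2)))
    n,l,s,ce=cv2.connectedComponentsWithStats(m)
    return [(ce[i],s[i]) for i in range(1,n) if s[i][4]>=amin]
E
python3 - <<'E'
from m import *
for n in ['scene','side','wrist']:
    c=dict(np.load(f'pics/{n}0.npz'))
    for col,h in zip(H,(.085,.078,.053,.070)):
        for ce,s in blobs(c,col):
            print(n,col,ce.round(1),s,'cap',ray(c,ce,h).round(3)[:2],'bay',ray(c,ce,.03).round(3)[:2])
c=cv2.imread('pics/scene0.png')[140:290,310:500]
cv2.imwrite('pics/crop0.png',cv2.resize(c,None,fx=4,fy=4,interpolation=2))
E
```

```text
scene blue [270.4 172.9] [ 245  152   50   43 1243] cap [ 0.584 -0.118] bay [ 0.551 -0.141]
scene blue [423.1 175.7] [416 169  15  15 166] cap [0.454 0.236] bay [0.413 0.236]
scene blue [401.  341.6] [ 373  310   56   64 2151] cap [0.854 0.295] bay [0.838 0.299]
scene green [257.2 134.1] [235 116  45  35 718] cap [ 0.478 -0.209] bay [ 0.443 -0.234]
scene green [399.  208.7] [392 202  15  15 161] cap [0.562 0.207] bay [0.532 0.205]
scene yellow [288.9 145.5] [265 127  47  38 942] cap [ 0.465 -0.124] bay [ 0.449 -0.133]
scene yellow [359.8 192.7] [348 183  24  21 387] cap [0.538 0.103] bay [0.523 0.099]
scene yellow [350.  258.1] [ 332  241   37   36 1038] cap [0.712 0.14 ] bay [0.702 0.138]
scene red [237.1 159.3] [ 213  140   49   41 1127] cap [ 0.568 -0.223] bay [ 0.543 -0.244]
scene red [371.8 159.8] [366 154  12  13 130] cap [0.442 0.101] bay [0.412 0.095]
side blue [487.8  89.6] [  255     0   385   255 57199] cap [ 1.242 -0.04 ] bay [ 1.345 -0.004]
side blue [312.5 103.9] [292  94  42  21 495] cap [0.81  0.258] bay [0.873 0.323]
side blue [209.7 164.8] [202 158  16  15 194] cap [0.455 0.231] bay [0.484 0.293]
side blue [359.2 250.7] [ 326  224   67   54 1697] cap [ 0.519 -0.17 ] bay [ 0.554 -0.146]
side green [255.5 149.5] [249 146  14   8  96] cap [0.572 0.212] bay [0.607 0.264]
side green [358.3 315.9] [ 320  280   77   71 2289] cap [ 0.421 -0.255] bay [ 0.444 -0.241]
side yellow [320.2 135.9] [305 127  31  20 475] cap [0.751 0.167] bay [0.774 0.189]
side yellow [275.4 184.1] [263 176  25  18 337] cap [0.544 0.105] bay [0.559 0.125]
side yellow [321.2 278.4] [ 286  247   71   60 1764] cap [ 0.44 -0.15] bay [ 0.451 -0.139]
side red [241.5 201.8] [234 195  15  15 186] cap [0.444 0.097] bay [0.464 0.133]
side red [396.6 283.4] [ 360  252   73   67 2491] cap [ 0.522 -0.258] bay [ 0.547 -0.246]
```

View pics/crop0.png

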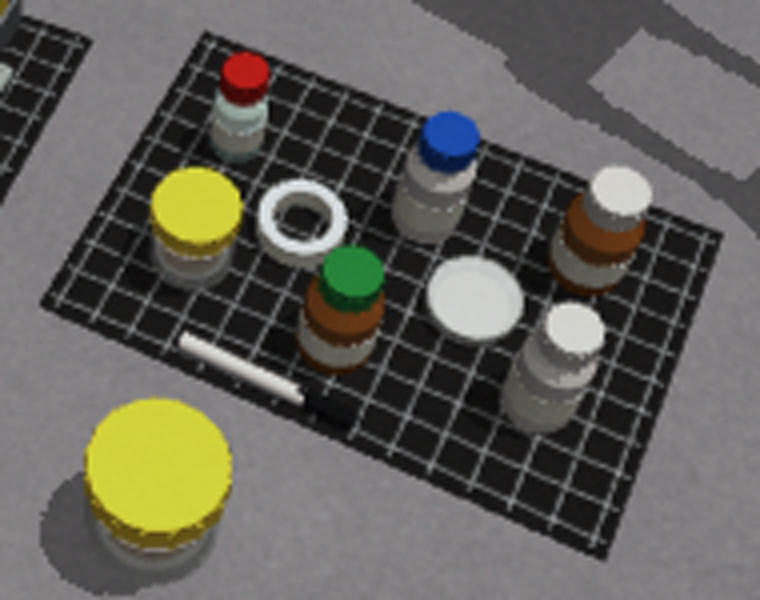

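View pics/wrist0.png

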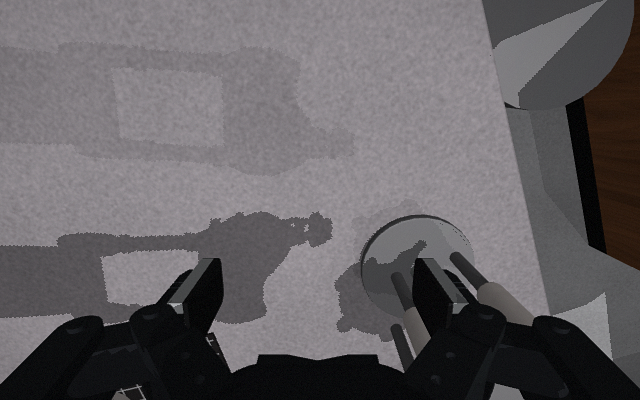

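Crop confirms small yellow pot at scene (358,196) on the mat beside the red vial, and the larger yellow pot off the mat, (349,260). White-capped spares at (462,187) and (452,223). Wrist view shows only bare table. I move to above the group for a close look.

>>> {"op": "apply_moves", "data": {
  "steps": [
    [[-0.86,-0.82,0,0,0,0],[-0.86,-0.82,0,0,0,0],[-0.86,-0.82,0,0,0,0],[-0.86,-0.82,0,0,0,0],[-0.86,-0.82,0,0,0,0],[-0.86,-0.82,0,0,0,0],[-0.86,-0.82,0,0,0,0],[-0.86,-0.82,0,0,0,0],[-0.86,-0.82,0,0,0,0],[-0.86,-0.82,0,0,0,0],[0,0,0,0,0,0]]
  ],
  "fingers": -0.4
}}

```text
time_s: 1.25
eef_pos: [0.4515, 0.1834, 0.3995]
eef_rot: [0.182, 0.983, -0.003, -0.0]
ft_force: [-0.1, -0.1, -0.2]
width: 0.0597
```

```bash
cat > plan.py <<'E'
import sys; from h import *
from scipy.spatial.transform import Rotation as R
def plan(*tgts):
    s=manip.state(); r=R.from_quat(s['eef_rot']); p=np.array(s['eef_pos'])
    want=R.from_matrix(np.array([[-.932,.363,0],[.363,.932,0],[0,0,-1.]]).T)
    print('pos',p.round(4),'w',round(s['width'],4),'F',np.round(s['ft_force'],1),'t',s['time_s'],'rot',((r.inv()*want).as_rotvec()/.15).round(2))
    for t in tgts:
        print(t,'total units',(want.inv().apply(np.array(t)-p)/.04).round(2)); p=np.array(t)
E
python3 - <<'E'
from m import *; from plan import plan
plan()
c=cam('wrist','wrist1.png'); np.savez('pics/wrist1.npz',**{k:np.array(v) for k,v in c.items()})
for col,h in zip(H,(.087,.08,.055,.072)):
    for ce,s in blobs(c,col): print(col,ce.round(1),s,ray(c,ce,h).round(3)[:2])
E
```

```text
pos [0.4515 0.1834 0.3995] w 0.0597 F [-0.1 -0.1 -0.2] t 1.25 rot [-0.04  0.    0.04]
blue [373.9 178.8] [ 353  158   43   42 1347] [0.457 0.234]
blue [ 78.9 328.8] [  45  302   81   55 1533] [ 0.498 -0.099]
blue [121.  368.6] [115 361  12  17  85] [ 0.557 -0.085]
green [ 13.6 307.8] [   0  263   42   75 1663] [ 0.455 -0.157]
green [373.8 289.2] [362 269  25  40 684] [0.566 0.199]
yellow [ 61.  277.2] [   0  232  117   94 5608] [ 0.447 -0.116]
yellow [ 97.  260.3] [ 93 254   9  14  52] [ 0.444 -0.069]
yellow [278.8 288.8] [ 255  263   50   50 1890] [0.545 0.1  ]
red [234.8 213.5] [217 196  36  36 962] [0.445 0.098]
red [ 24.9 359.7] [   0  327   62   73 2860] [ 0.517 -0.195]
```

View pics/wrist1.png

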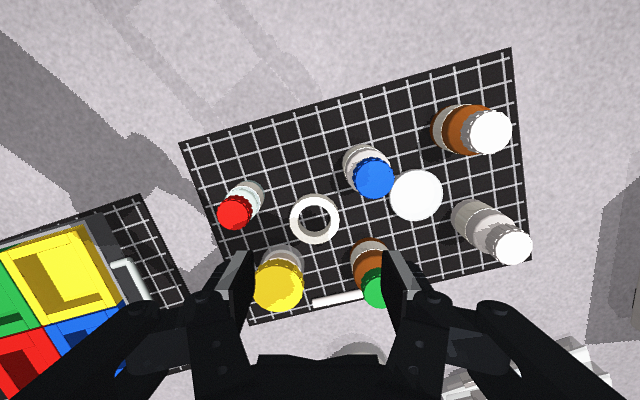

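The wrist view shows the red cap at (235,213), blue at (374,179), yellow lid at (279,289), green half hidden at (374,289), and the spares' caps at (490,132) and (513,247). The estimates agree to about 3 mm. Starting with the red vial.

```bash
python3 -c "
from plan import *
plan((.444,.099,.38),(.444,.099,.225),(.444,.099,.36),(.545,-.245,.36),(.545,-.245,.236))"
```

```text
pos [0.4507 0.1852 0.3994] w 0.0595 F [ 0.  -0.1 -0.2] t 1.3 rot [-0.03 -0.01  0.04]
(0.444, 0.099, 0.38) total units [-0.63 -2.07  0.48]
(0.444, 0.099, 0.225) total units [0.   0.   3.88]
(0.444, 0.099, 0.36) total units [ 0.    0.   -3.37]
(0.545, -0.245, 0.36) total units [-5.47 -7.1   0.  ]
(0.545, -0.245, 0.236) total units [0.  0.  3.1]
```

>>> {"op": "apply_moves", "data": {
  "steps": [
    [[-0.21,-0.7,0.16,0,0,0],[-0.21,-0.7,0.16,0,0,0],[-0.21,-0.7,0.16,0,0,0],[0,0,0.5,0,0,0],[0,0,0.5,0,0,0],[0,0,0.5,0,0,0],[0,0,0,0,0,0]]
  ],
  "fingers": -0.4
}}

```text
time_s: 2.0
eef_pos: [0.442, 0.1011, 0.3181]
eef_rot: [0.179, 0.984, 0.0, -0.001]
ft_force: [-0.8, 0.8, -0.3]
width: 0.0597
```

```bash
python3 - <<'E'
from m import *; from plan import plan
plan((.444,.099,.225))
c=cam('wrist','wrist2.png')
for ce,s in blobs(c,'red'): print(ce.round(1),s,ray(c,ce,.08).round(4))
E
```

```text
pos [0.442  0.1011 0.3181] w 0.0597 F [-0.8  0.8 -0.3] t 2.0 rot [ 0.   -0.02  0.08]
(0.444, 0.099, 0.225) total units [-0.07 -0.03  2.33]
[316.  222.4] [ 293  198   47   49 1721] [0.4425 0.1    0.08  ]
[ 18.5 382.1] [  0 365  48  35 806] [ 0.4849 -0.1692  0.08  ]
```

View pics/wrist2.png

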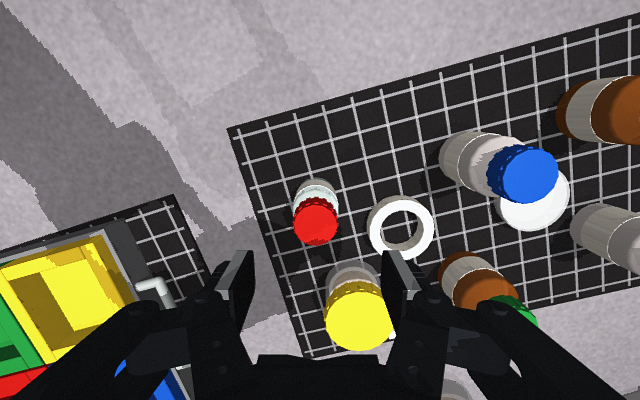

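The red cap is centred at (316,222), midway between the fingers in column, and it reads (0.4425, 0.100): within 2 mm. I descend and close.

>>> {"op": "apply_moves", "data": {
  "steps": [
    [[-0.03,-0.02,0.6,0,0,0],[0,0,0.6,0,0,0],[0,0,0.5,0,0,0.05],[0,0,0.4,0,0,0],[0,0,0.2,0,0,0],[0,0,0,0,0,0]]
  ]
}}

```text
time_s: 2.65
eef_pos: [0.4481, 0.1062, 0.2333]
eef_rot: [0.179, 0.984, 0.004, 0.006]
ft_force: [-0.2, -0.3, -0.4]
width: 0.0598
```

>>> {"op": "apply_moves", "data": {
  "steps": [
    [[0,0,0,0,0,0],[0,0,0,0,0,0],[0,0,0,0,0,0],[0,0,0,0,0,0],[0,0,0,0,0,0]]
  ],
  "fingers": 1
}}

```text
time_s: 3.15
eef_pos: [0.4502, 0.1072, 0.2375]
eef_rot: [0.179, 0.984, 0.005, 0.009]
ft_force: [-0.4, 0.3, -0.8]
width: 0.0288
```

```bash
python3 - <<'E'
from m import *; from plan import plan
plan((.444,.099,.225))
print(manip.state()['qpos'].round(3))
c=cam('wrist','wrist3.png')
for ce,s in blobs(c,'red'): print(ce.round(1),s,ray(c,ce,.08).round(4))
plan()
E
```

```text
pos [0.4502 0.1072 0.2375] w 0.0288 F [-0.4  0.3 -0.8] t 3.15 rot [0.09 0.11 0.08]
(0.444, 0.099, 0.225) total units [ 0.07 -0.25  0.31]
[ 0.179  0.029  2.21   0.004  0.882 -1.035]
[318.1 270.2] [ 284  230   70   80 4458] [0.449  0.1104 0.08  ]
pos [0.4503 0.1072 0.2375] w 0.0286 F [-0.7  0.4 -1.2] t 3.2 rot [0.09 0.11 0.08]
```

View pics/wrist3.png

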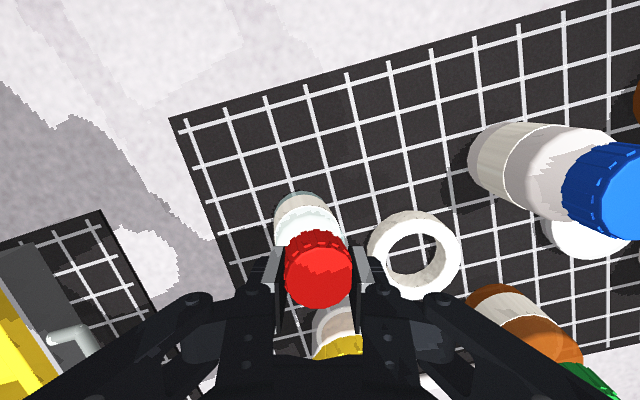

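The vial's cap is held (width 28.6 mm, red cap between the pads at (318,270)). The arm drifts a little during rows, so I'll check the pose after each call. Lifting.

>>> {"op": "apply_moves", "data": {
  "steps": [
    [[0,0,-0.3,0.09,0.11,0.08],[0,0,-0.6,0,0,0],[0,0,-0.8,0,0,0],[0,0,-0.8,0,0,0],[0,0,-0.6,0,0,0],[0,0,-0.2,0,0,0],[0,0,0,0,0,0]]
  ]
}}

```text
time_s: 3.9
eef_pos: [0.4488, 0.1065, 0.3723]
eef_rot: [0.186, 0.983, -0.001, -0.003]
ft_force: [-0.1, 0.6, -1.4]
width: 0.0288
```

```bash
python3 -c "
from plan import *
plan((.545,-.245,.37))"
```

```text
pos [0.4488 0.1065 0.3723] w 0.0288 F [-0.1  0.6 -1.4] t 3.9 rot [-0.02 -0.04 -0.01]
(0.545, -0.245, 0.37) total units [-5.43 -7.31  0.06]
```

>>> {"op": "apply_moves", "data": {
  "steps": [
    [[-0.3,-0.4,0,0,0,0],[-0.6,-0.8,0,0,0,0],[-0.6,-0.8,0,0,0,0],[-0.6,-0.8,0,0,0,0],[-0.6,-0.8,0,0,0,0],[-0.6,-0.8,0,0,0,0],[-0.6,-0.8,0,0,0,0],[-0.6,-0.8,0,0,0,0],[-0.6,-0.8,0,0,0,0],[-0.3,-0.5,0,0,0,0],[0,0,0,0,0,0]]
  ]
}}

```text
time_s: 5.0
eef_pos: [0.5415, -0.2562, 0.3475]
eef_rot: [0.184, 0.983, 0.001, -0.016]
ft_force: [-0.6, 0.4, -1.3]
width: 0.0289
```

```bash
python3 - <<'E'
from m import *; from plan import plan
plan((.545,-.245,.27),(.545,-.245,.2475))
c=cam('wrist','wrist4.png')
for col in H:
  for ce,s in blobs(c,col,300): print(col,ce.round(1),s,ray(c,ce,.03).round(4))
plan()
E
```

```text
pos [ 0.5415 -0.2562  0.3475] w 0.0289 F [-0.6  0.4 -1.3] t 5.0 rot [-0.02 -0.22  0.01]
(0.545, -0.245, 0.27) total units [0.02 0.29 1.94]
(0.545, -0.245, 0.2475) total units [0.   0.   0.56]
blue [445.2 167. ] [  372    98   140   140 13294] [ 0.5516 -0.1381  0.03  ]
blue [ 13.5 356.3] [   0  313   40   82 1797] [ 0.5812 -0.6171  0.03  ]
green [301.7  87.1] [  224     7   150   157 14126] [ 0.4421 -0.2331  0.03  ]
yellow [415.7  58.6] [  346     0   147   130 12517] [ 0.4556 -0.1366  0.03  ]
red [335.  215.8] [  266   133   136   177 13021] [ 0.5587 -0.2463  0.03  ]
pos [ 0.5411 -0.2549  0.347 ] w 0.0286 F [-1.   0.8 -0.9] t 5.05 rot [-0.02 -0.23  0.01]
```

View pics/wrist4.png

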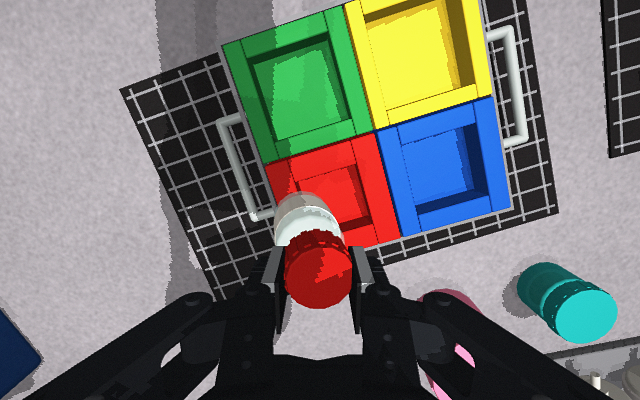

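The view shows the four bays meeting at (377,131), with the vial held short of the red bay. From these junctions I get the caddy frame.

```bash
python3 - <<'E'
from m import *; from plan import plan
c=cam('wrist')
g=lambda u:ray(c,u,.043)[:2]
P={k:g(v) for k,v in dict(ctr=(377,131),gy=(344,4),rb=(401,237),yb=(493,97),rg=(266,164)).items()}
for k,v in P.items(): print(k,v.round(4),np.linalg.norm(v-P['ctr']).round(4))
ex=P['rb']-P['gy']; ex/=np.linalg.norm(ex); ey=P['yb']-P['rg']; ey/=np.linalg.norm(ey)
print(ex,ey)
for n,a,b in (('blue',1,1),('red',1,-1),('yellow',-1,1),('green',-1,-1)): print(n,(P['ctr']+.05*a*ex+.05*b*ey).round(4))
E
```

```text
ctr [ 0.4975 -0.1855] 0.0
gy [ 0.3989 -0.1789] 0.0988
rb [ 0.5942 -0.1951] 0.0971
yb [ 0.506  -0.0891] 0.0968
rg [ 0.4894 -0.2828] 0.0977
[ 0.99659276 -0.08247949] [0.08521689 0.99636243]
blue [ 0.5516 -0.1398]
red [ 0.5431 -0.2395]
yellow [ 0.452  -0.1316]
green [ 0.4434 -0.2312]
```

>>> {"op": "apply_moves", "data": {
  "steps": [
    [[0,0.1,0.3,0,-0.12,0],[0,0.1,0.5,0,-0.1,0],[0,0.1,0.5,0,0,0],[0,0,0.3,0,0,0],[0,0,0,0,0,0]]
  ]
}}

```text
time_s: 5.6
eef_pos: [0.5427, -0.235, 0.2788]
eef_rot: [0.181, 0.984, 0.001, -0.003]
ft_force: [-0.2, 0.5, -0.6]
width: 0.0285
```

```bash
python3 -c "
from plan import *
plan((.547,-.243,.2475))"
```

```text
pos [ 0.5427 -0.235   0.2788] w 0.0285 F [-0.2  0.5 -0.6] t 5.6 rot [ 0.   -0.04  0.05]
(0.547, -0.243, 0.2475) total units [-0.17 -0.15  0.78]
```

>>> {"op": "apply_moves", "data": {
  "steps": [
    [[-0.15,-0.15,0,0,-0.02,0],[0,0,0.1,0,0,0],[0,0,0.2,0,0,0],[0,0,0.15,0,0,0],[0,0,0,0,0,0]]
  ]
}}

```text
time_s: 6.1
eef_pos: [0.5476, -0.2432, 0.2622]
eef_rot: [0.18, 0.984, -0.0, 0.001]
ft_force: [-1.1, 0.3, -0.3]
width: 0.029
```

```bash
python3 -c "
from plan import *
plan((.547,-.243,.2475))"
```

```text
pos [ 0.5476 -0.2432  0.2622] w 0.029 F [-1.1  0.3 -0.3] t 6.1 rot [0.   0.01 0.06]
(0.547, -0.243, 0.2475) total units [ 0.01 -0.    0.37]
```

>>> {"op": "apply_moves", "data": {
  "steps": [
    [[0,0,0.15,0,0,0],[0,0,0.15,0,0,0],[0,0,0.08,0,0,0],[0,0,0,0,0,0]]
  ]
}}

```text
time_s: 6.5
eef_pos: [0.5476, -0.2435, 0.2458]
eef_rot: [0.18, 0.984, -0.0, 0.001]
ft_force: [0.2, 0.1, -0.4]
width: 0.0286
```

>>> {"op": "apply_moves", "data": {
  "steps": [
    [[0,0,0.06,0,0,0],[0,0,0,0,0,0]]
  ]
}}

```text
time_s: 6.7
eef_pos: [0.5491, -0.2442, 0.2462]
eef_rot: [0.18, 0.984, -0.001, 0.003]
ft_force: [0.4, 0.3, -0.3]
width: 0.0285
```

>>> {"op": "apply_moves", "data": {
  "steps": [
    [[0,0,0.1,0,0,0]]
  ]
}}

```text
time_s: 6.8
eef_pos: [0.5506, -0.2448, 0.2452]
eef_rot: [0.18, 0.984, -0.001, 0.006]
ft_force: [-2.4, 1.4, 23.1]
width: 0.0288
```

>>> {"op": "apply_moves", "data": {
  "steps": [
    [[0,0,0.1,0,0,0]]
  ]
}}

```text
time_s: 6.9
eef_pos: [0.5524, -0.2456, 0.2453]
eef_rot: [0.181, 0.984, -0.002, 0.008]
ft_force: [-3.9, 2.4, 21.8]
width: 0.0285
```

On the floor (about 22 N upward at z 0.245). Relax, release and rise.

>>> {"op": "apply_moves", "data": {
  "steps": [
    [[0.05,0,-0.02,0,0,0],[0,0,0,0,0,0]]
  ]
}}

```text
time_s: 7.1
eef_pos: [0.5507, -0.2443, 0.2471]
eef_rot: [0.181, 0.983, -0.001, 0.009]
ft_force: [-0.1, 1.0, -0.3]
width: 0.0283
```

>>> {"op": "apply_moves", "data": {
  "steps": [
    [[0,0,0,0,0,0],[0,0,0,0,0,0],[0,0,0,0,0,0],[0,0,-0.2,0,0,0],[0,0,-0.5,0,0,0],[0,0,-0.8,0,0,0],[0,0,-0.8,0,0,0],[0,0,-0.6,0,0,0],[0,0,0,0,0,0]]
  ],
  "fingers": -0.4
}}

```text
time_s: 8.0
eef_pos: [0.548, -0.244, 0.3656]
eef_rot: [0.181, 0.984, -0.002, 0.006]
ft_force: [-0.9, -0.0, -0.0]
width: 0.06
```

```bash
python3 - <<'E'
from m import *; from plan import plan
plan((.542,.103,.37),(.542,.103,.207))
c=cam('scene','scene5.png'); d=cam('side','side5.png')
for n,q in (('scene',c),('side',d)):
  for col,h in zip(H,(.087,.08,.055,.083)):
    for ce,s in blobs(q,col):
      if s[4]<500: print(n,col,ce.round(1),s[4],ray(q,ce,h).round(4))
a=cv2.resize(cv2.imread('pics/scene5.png')[100:220,170:340],None,fx=2.35,fy=2.35)
b=cv2.resize(cv2.imread('pics/side5.png')[210:360,270:450],None,fx=2.22,fy=2.22)
h=min(len(a),len(b)); cv2.imwrite('pics/pair5.png',np.hstack([a[:h],b[:h]]))
E
```

```text
pos [ 0.548  -0.244   0.3656] w 0.06 F [-0.9 -0.  -0. ] t 8.0 rot [-0.    0.09  0.05]
(0.542, 0.103, 0.37) total units [ 3.29  8.03 -0.11]
(0.542, 0.103, 0.207) total units [0.   0.   4.08]
scene blue [423.  175.7] 167 [0.4556 0.2355 0.087 ]
scene green [399.  208.7] 161 [0.563  0.2072 0.08  ]
scene yellow [359.6 193. ] 401 [0.5398 0.1031 0.055 ]
side blue [312.6 103.9] 493 [0.8079 0.2554 0.087 ]
side blue [209.5 164.7] 184 [0.454  0.2298 0.087 ]
side green [255.4 149.5] 94 [0.5707 0.2098 0.08  ]
side yellow [320.2 135.9] 474 [0.7491 0.1651 0.055 ]
side yellow [275.4 184.1] 337 [0.5424 0.1031 0.055 ]
```

View pics/pair5.png

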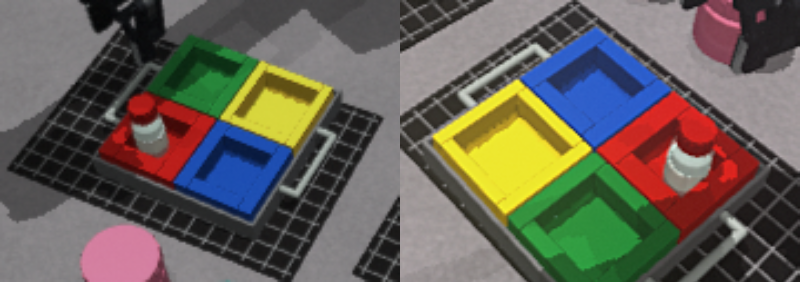

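The red vial stands upright in the red bay in both views. Next the yellow pot.

>>> {"op": "apply_moves", "data": {
  "steps": [
    [[0.2,0.4,0,0,0.05,0.05],[0.35,0.85,0,0,0,0],[0.35,0.85,0,0,0,0],[0.35,0.85,0,0,0,0],[0.35,0.85,0,0,0,0],[0.35,0.85,0,0,0,0],[0.35,0.85,0,0,0,0],[0.35,0.85,0,0,0,0],[0.35,0.85,0,0,0,0],[0.25,0.5,0,0,0,0],[0,0.1,0,0,0,0],[0,0,0,0,0,0]]
  ],
  "fingers": -0.75
}}

```text
time_s: 9.3
eef_pos: [0.5301, 0.106, 0.3362]
eef_rot: [0.186, 0.982, -0.003, -0.02]
ft_force: [0.3, -0.0, 0.5]
width: 0.0748
```

```bash
cat > look.py <<'E'
import sys; from m import *; from plan import plan
col,h,*t=sys.argv[1:]
plan(tuple(map(float,t)))
c=cam('wrist','last.png')
for ce,s in blobs(c,col,300): print(ce.round(1),s,ray(c,ce,float(h)).round(4))
E
python3 look.py yellow .062 .542 .103 .207
```

```text
pos [0.5301 0.106  0.3362] w 0.0748 F [ 0.3 -0.   0.5] t 9.3 rot [-0.09 -0.25 -0.02]
(0.542, 0.103, 0.207) total units [-0.3   0.04  3.23]
[ 49.2 224.4] [   0  159  109  131 7629] [ 0.4555 -0.1014  0.062 ]
[320.9 230.9] [ 285  199   72   66 3633] [0.54   0.1014 0.062 ]
```

>>> {"op": "apply_moves", "data": {
  "steps": [
    [[-0.15,-0.03,0.3,-0.08,-0.15,0],[-0.12,-0.03,0.5,0,-0.1,0],[0,0,0.5,0,0,0],[0,0,0.4,0,0,0],[0,0,0,0,0,0]]
  ]
}}

```text
time_s: 9.85
eef_pos: [0.5388, 0.0925, 0.2638]
eef_rot: [0.19, 0.982, -0.002, -0.001]
ft_force: [-0.6, -0.6, 0.2]
width: 0.0749
```

```bash
python3 look.py yellow .062 .541 .102 .207
```

```text
pos [0.5388 0.0925 0.2638] w 0.0749 F [-0.6 -0.6  0.2] t 9.85 rot [-0.03 -0.   -0.07]
(0.541, 0.102, 0.207) total units [0.04 0.24 1.42]
[333.7 236.6] [ 283  187  101   96 7126] [0.5395 0.1015 0.062 ]
[ 14.8 259. ] [   0  209   44   84 1819] [ 0.4835 -0.0762  0.062 ]
```

>>> {"op": "apply_moves", "data": {
  "steps": [
    [[0.03,0.2,0,0,0,-0.05],[0,0,0.3,0,0,0],[0,0,0.4,0,0,0],[0,0,0.2,0,0,0],[0,0,0,0,0,0]]
  ]
}}

```text
time_s: 10.4
eef_pos: [0.5439, 0.1, 0.2308]
eef_rot: [0.187, 0.982, -0.001, 0.004]
ft_force: [0.1, 0.5, -0.7]
width: 0.0747
```

```bash
python3 look.py yellow .062 .541 .102 .207
```

```text
pos [0.5439 0.1    0.2308] w 0.0747 F [ 0.1  0.5 -0.7] t 10.4 rot [ 0.    0.05 -0.03]
(0.541, 0.102, 0.207) total units [0.09 0.02 0.6 ]
[316.4 256.6] [  256   203   122   109 10237] [0.5395 0.1013 0.062 ]
```

>>> {"op": "apply_moves", "data": {
  "steps": [
    [[0.09,0.03,0.2,0,0.05,0],[0,0,0.25,0,0,0]]
  ]
}}

```text
time_s: 10.65
eef_pos: [0.5425, 0.1029, 0.2148]
eef_rot: [0.186, 0.982, 0.001, 0.002]
ft_force: [-0.6, -0.0, -0.3]
width: 0.0745
```

>>> {"op": "apply_moves", "data": {
  "steps": [
    [[0,0,0.15,0,0,0]]
  ]
}}

```text
time_s: 10.75
eef_pos: [0.5423, 0.103, 0.208]
eef_rot: [0.186, 0.982, 0.001, 0.002]
ft_force: [-0.5, 0.6, -0.1]
width: 0.0747
```

```bash
python3 look.py yellow .062 .541 .102 .207
```

```text
pos [0.5423 0.103  0.208 ] w 0.0747 F [-0.5  0.6 -0.1] t 10.75 rot [ 0.02  0.03 -0.02]
(0.541, 0.102, 0.207) total units [ 0.02 -0.03  0.03]
[309.6 288. ] [  240   217   140   134 13571] [0.5392 0.1013 0.062 ]
```

>>> {"op": "apply_moves", "data": {
  "steps": [
    [[0,0,0,0,0,0],[0,0,0,0,0,0],[0,0,0,0,0,0],[0,0,0,0,0,0],[0,0,0,0,0,0]]
  ],
  "fingers": 1
}}

```text
time_s: 11.3
eef_pos: [0.5422, 0.1029, 0.2073]
eef_rot: [0.186, 0.982, 0.001, 0.002]
ft_force: [-0.3, -0.5, -1.0]
width: 0.0544
```

>>> {"op": "apply_moves", "data": {
  "steps": [
    [[0,0,-0.3,0,0,0],[0,0,-0.6,0,0,0],[0,0,-0.8,0,0,0],[0,0,-0.8,0,0,0],[0,0,-0.8,0,0,0],[0,0,-0.8,0,0,0],[0,0,-0.3,0,0,0],[0,0,0,0,0,0]]
  ]
}}

```text
time_s: 12.1
eef_pos: [0.5403, 0.1025, 0.3939]
eef_rot: [0.186, 0.982, 0.001, 0.001]
ft_force: [0.2, -0.3, -0.1]
width: 0.0545
```

```bash
python3 look.py yellow .062 .451 -.134 .37; python3 -c "
import cv2;cv2.imwrite('pics/pot.png',cv2.imread('pics/last.png'))"
```

```text
pos [0.5403 0.1025 0.3939] w 0.0545 F [ 0.2 -0.3 -0.1] t 12.1 rot [ 0.01  0.02 -0.03]
(0.451, -0.134, 0.37) total units [-0.07 -6.32  0.6 ]
[ 72.5 184.2] [   0  128  135  115 7296] [ 0.452  -0.1129  0.062 ]
[318.5 292.7] [  249   227   140   129 13638] [0.6475 0.0624 0.062 ]
```

View pics/pot.png

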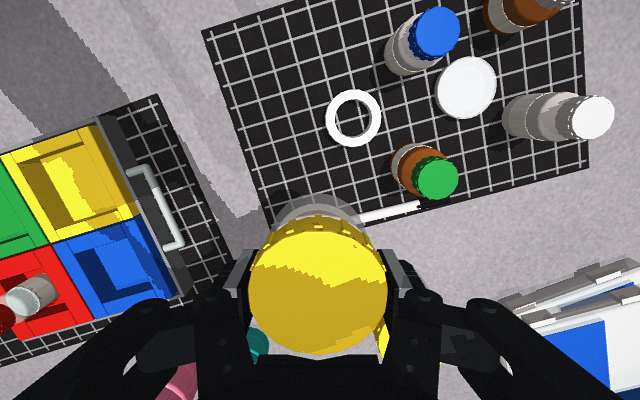

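The pot is held squarely at (318,293). Carrying it to the yellow bay.

>>> {"op": "apply_moves", "data": {
  "steps": [
    [[0,-0.3,0,0,0,0],[0,-0.6,0,0,0,0],[0,-0.75,0,0,0,0],[0,-0.75,0,0,0,0],[0,-0.75,0,0,0,0],[0,-0.75,0,0,0,0],[0,-0.75,0,0,0,0],[0,-0.75,0,0,0,0],[0,-0.6,0,0,0,0],[0,-0.3,0,0,0,0],[0,0,0,0,0,0]]
  ]
}}

```text
time_s: 13.25
eef_pos: [0.4323, -0.1439, 0.3673]
eef_rot: [0.185, 0.982, -0.002, -0.022]
ft_force: [-0.8, 0.1, -0.8]
width: 0.0543
```

```bash
python3 look.py yellow .03 .451 -.134 .217
```

```text
pos [ 0.4323 -0.1439  0.3673] w 0.0543 F [-0.8  0.1 -0.8] t 13.25 rot [-0.08 -0.28 -0.01]
(0.451, -0.134, 0.217) total units [-0.34  0.4   3.76]
[325.8 269.1] [  249   153   150   202 18024] [ 0.5019 -0.1656  0.03  ]
```

>>> {"op": "apply_moves", "data": {
  "steps": [
    [[-0.2,0.2,0.3,-0.06,-0.15,0],[-0.15,0.15,0.4,0,-0.1,0],[0,0.05,0.4,0,0,0],[0,0,0.3,0,0,0],[0,0,0,0,0,0]]
  ]
}}

```text
time_s: 13.8
eef_pos: [0.4493, -0.1304, 0.3041]
eef_rot: [0.185, 0.983, 0.001, -0.006]
ft_force: [-0.5, 0.6, -1.1]
width: 0.0544
```

```bash
python3 -c "
from plan import *
plan((.453,-.135,.217))"
```

```text
pos [ 0.4493 -0.1304  0.3041] w 0.0544 F [-0.5  0.6 -1.1] t 13.8 rot [-0.   -0.08 -0.  ]
(0.453, -0.135, 0.217) total units [-0.13 -0.07  2.18]
```

>>> {"op": "apply_moves", "data": {
  "steps": [
    [[-0.13,-0.07,0.1,0,-0.07,0],[0,0,0.4,0,0,0],[0,0,0.4,0,0,0],[0,0,0.2,0,0,0],[0,0,0,0,0,0]]
  ]
}}

```text
time_s: 14.3
eef_pos: [0.4554, -0.1357, 0.2605]
eef_rot: [0.184, 0.983, -0.001, 0.003]
ft_force: [0.4, 0.3, 0.1]
width: 0.0547
```

```bash
python3 -c "
from plan import *
plan((.453,-.135,.217))"
```

```text
pos [ 0.4554 -0.1357  0.2605] w 0.0547 F [0.4 0.3 0.1] t 14.3 rot [-0.    0.04  0.01]
(0.453, -0.135, 0.217) total units [ 0.06 -0.01  1.09]
```

>>> {"op": "apply_moves", "data": {
  "steps": [
    [[0.06,0,0.2,0,0.04,0],[0,0,0.3,0,0,0],[0,0,0.2,0,0,0],[0,0,0.1,0,0,0],[0,0,0,0,0,0]]
  ]
}}

```text
time_s: 14.8
eef_pos: [0.4542, -0.1354, 0.2278]
eef_rot: [0.184, 0.983, -0.0, 0.001]
ft_force: [0.7, -0.0, -0.6]
width: 0.0548
```

>>> {"op": "apply_moves", "data": {
  "steps": [
    [[0,0,0.15,0,0,0]]
  ]
}}

```text
time_s: 14.9
eef_pos: [0.4547, -0.1356, 0.2222]
eef_rot: [0.184, 0.983, -0.001, 0.002]
ft_force: [0.7, 0.3, -1.2]
width: 0.0543
```

>>> {"op": "apply_moves", "data": {
  "steps": [
    [[0,0,0.1,0,0,0]]
  ]
}}

```text
time_s: 15.0
eef_pos: [0.4547, -0.1356, 0.2178]
eef_rot: [0.184, 0.983, -0.001, 0.002]
ft_force: [0.1, 0.0, -0.6]
width: 0.0544
```

>>> {"op": "apply_moves", "data": {
  "steps": [
    [[0,0,0.06,0,0,0]]
  ]
}}

```text
time_s: 15.1
eef_pos: [0.4551, -0.1357, 0.2166]
eef_rot: [0.184, 0.983, -0.001, 0.002]
ft_force: [-10.0, 3.0, 31.7]
width: 0.0547
```

>>> {"op": "apply_moves", "data": {
  "steps": [
    [[0,0,0.06,0,0,0]]
  ]
}}

```text
time_s: 15.2
eef_pos: [0.4555, -0.1359, 0.2166]
eef_rot: [0.184, 0.983, -0.001, 0.001]
ft_force: [-12.3, 3.9, 31.4]
width: 0.0546
```

Floor contact felt (31 N). Release and rise.

>>> {"op": "apply_moves", "data": {
  "steps": [
    [[0,0,-0.02,0,0,0],[0,0,0,0,0,0]]
  ]
}}

```text
time_s: 15.4
eef_pos: [0.4562, -0.1361, 0.219]
eef_rot: [0.184, 0.983, -0.001, 0.002]
ft_force: [-0.1, 0.4, -0.4]
width: 0.0545
```

>>> {"op": "apply_moves", "data": {
  "steps": [
    [[0,0,0,0,0,0],[0,0,0,0,0,0],[0,0,0,0,0,0],[0,0,-0.2,0,0,0],[0,0,-0.5,0,0,0],[0,0,-0.8,0,0,0],[0,0,-0.8,0,0,0],[0,0,-0.8,0,0,0],[0,0,-0.8,0,0,0],[0,0,-0.4,0,0,0],[0,0,0,0,0,0]]
  ],
  "fingers": -0.75
}}

```text
time_s: 16.5
eef_pos: [0.4544, -0.1353, 0.3982]
eef_rot: [0.184, 0.983, -0.0, 0.0]
ft_force: [0.5, 0.8, 0.5]
width: 0.0746
```

```bash
python3 look.py yellow .06 .455 .233 .39
```

```text
pos [ 0.4544 -0.1353  0.3982] w 0.0746 F [0.5 0.8 0.5] t 16.5 rot [-0.    0.01  0.01]
(0.455, 0.233, 0.39) total units [3.33 8.59 0.21]
[317.6 177.9] [ 258  120  117  116 8195] [ 0.4466 -0.1322  0.06  ]
[632.9 340.7] [624 316  16  49 567] [0.7509 0.1332 0.06  ]
```

>>> {"op": "apply_moves", "data": {
  "steps": [
    [[0.2,0.4,0,0,0,0],[0.35,0.85,-0.04,0,-0.02,0],[0.35,0.85,-0.04,0,-0.02,0],[0.35,0.85,-0.04,0,-0.02,0],[0.35,0.85,-0.04,0,-0.02,0],[0.35,0.85,-0.04,0,-0.02,0],[0.35,0.85,-0.04,0,-0.02,0],[0.35,0.85,-0.04,0,-0.02,0],[0.35,0.85,-0.04,0,-0.02,0],[0.35,0.85,-0.04,0,-0.02,0],[0.1,0.5,0,0,0,0],[0,0,0,0,0,0]]
  ],
  "fingers": -0.4
}}

```text
time_s: 17.75
eef_pos: [0.4429, 0.2459, 0.3885]
eef_rot: [0.186, 0.983, -0.008, -0.0]
ft_force: [1.0, 0.3, -0.8]
width: 0.0597
```

```bash
python3 look.py blue .095 .455 .233 .238
```

```text
pos [0.4429 0.2459 0.3885] w 0.0597 F [ 1.   0.3 -0.8] t 17.75 rot [-0.11  0.02 -0.02]
(0.455, 0.233, 0.238) total units [-0.4  -0.19  3.76]
[314.6 214.6] [ 295  193   40   43 1350] [0.4542 0.2338 0.095 ]
[ 43.2 355.8] [   7  328   81   58 1808] [ 0.4945 -0.0748  0.095 ]
```

>>> {"op": "apply_moves", "data": {
  "steps": [
    [[-0.2,-0.1,0.3,-0.1,0,0],[-0.2,-0.1,0.5,0,0,0],[0,0,0.6,0,0,0],[0,0,0.5,0,0,0],[0,0,0,0,0,0]]
  ]
}}

```text
time_s: 18.3
eef_pos: [0.4529, 0.2249, 0.3058]
eef_rot: [0.187, 0.982, -0.005, -0.002]
ft_force: [-0.6, -0.9, 0.0]
width: 0.0599
```

```bash
python3 look.py blue .095 .4545 .2335 .238
```

```text
pos [0.4529 0.2249 0.3058] w 0.0599 F [-0.6 -0.9  0. ] t 18.3 rot [-0.07 -0.01 -0.04]
(0.4545, 0.2335, 0.238) total units [0.04 0.21 1.69]
[334.5 231.9] [ 306  201   59   62 2755] [0.4536 0.2335 0.095 ]
[ 15.2 388.2] [  0 374  34  26 400] [ 0.4814 -0.0176  0.095 ]
```

>>> {"op": "apply_moves", "data": {
  "steps": [
    [[0.03,0.2,0,-0.05,0,-0.03],[0,0.03,0.2,0,0,0],[0,0,0.3,0,0,0],[0,0,0.2,0,0,0],[0,0,0,0,0,0]]
  ]
}}

```text
time_s: 18.85
eef_pos: [0.4574, 0.2346, 0.2806]
eef_rot: [0.186, 0.983, 0.001, 0.002]
ft_force: [0.2, 0.4, -0.3]
width: 0.06
```

```bash
python3 look.py blue .095 .4545 .2335 .238
```

```text
pos [0.4574 0.2346 0.2806] w 0.06 F [ 0.2  0.4 -0.3] t 18.85 rot [ 0.02  0.02 -0.01]
(0.4545, 0.2335, 0.238) total units [ 0.06 -0.05  1.06]
[311.8 245.9] [ 278  210   68   71 3655] [0.4535 0.2338 0.095 ]
```

>>> {"op": "apply_moves", "data": {
  "steps": [
    [[0.08,-0.04,0.25,0,0.02,0],[0,0,0.4,0,0,0],[0,0,0.3,0,0,0]]
  ]
}}

```text
time_s: 19.2
eef_pos: [0.4549, 0.2351, 0.2436]
eef_rot: [0.185, 0.983, 0.003, 0.003]
ft_force: [0.9, 0.1, -0.9]
width: 0.0597
```

```bash
python3 look.py blue .095 .454 .2335 .238
```

```text
pos [0.4549 0.2351 0.2436] w 0.0597 F [ 0.9  0.1 -0.9] t 19.2 rot [ 0.05  0.03 -0.01]
(0.454, 0.2335, 0.238) total units [ 0.01 -0.05  0.14]
[309.7 285.5] [ 268  240   85   91 6029] [0.4524 0.2341 0.095 ]
```

>>> {"op": "apply_moves", "data": {
  "steps": [
    [[0.03,-0.03,0.15,0,0,0]]
  ]
}}

```text
time_s: 19.35
eef_pos: [0.4526, 0.2342, 0.2353]
eef_rot: [0.185, 0.983, 0.003, 0.002]
ft_force: [0.6, 0.2, 0.3]
width: 0.0601
```

>>> {"op": "apply_moves", "data": {
  "steps": [
    [[0,0,0,0,0,0],[0,0,0,0,0,0],[0,0,0,0,0,0],[0,0,0,0,0,0],[0,0,0,0,0,0]]
  ],
  "fingers": 1
}}

```text
time_s: 19.85
eef_pos: [0.4542, 0.2352, 0.2385]
eef_rot: [0.186, 0.983, 0.005, 0.004]
ft_force: [-0.5, 0.1, -1.9]
width: 0.0323
```

>>> {"op": "apply_moves", "data": {
  "steps": [
    [[0,0,-0.3,0,0,0],[0,0,-0.6,0,0,0],[0,0,-0.8,0,0,0],[0,0,-0.8,0,0,0],[0,0,-0.8,0,0,0],[0,0,-0.6,0,0,0],[0,0,-0.2,0,0,0],[0,0,0,0,0,0]]
  ]
}}

```text
time_s: 20.65
eef_pos: [0.4508, 0.2329, 0.4104]
eef_rot: [0.186, 0.983, 0.003, 0.002]
ft_force: [0.1, 1.3, -0.8]
width: 0.0325
```

```bash
python3 look.py green .088 .552 -.142 .4; python3 -c "
import cv2;cv2.imwrite('pics/blue.png',cv2.imread('pics/last.png'))"
```

```text
pos [0.4508 0.2329 0.4104] w 0.0325 F [ 0.1  1.3 -0.8] t 20.65 rot [ 0.04  0.02 -0.01]
(0.552, -0.142, 0.4) total units [-5.76 -7.81  0.26]
```

View pics/blue.png

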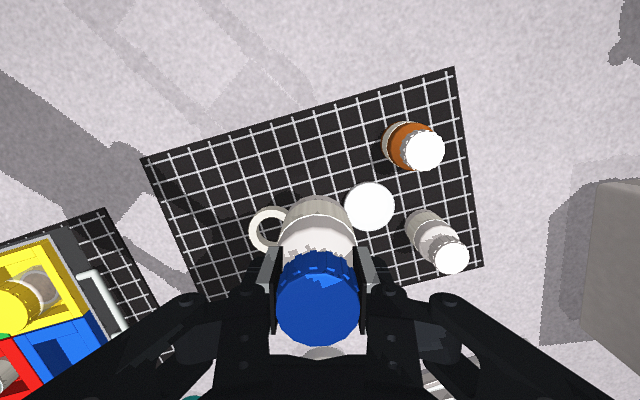

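The blue bottle is held at (318,305) with both spares standing. Carrying it to the blue bay.

>>> {"op": "apply_moves", "data": {
  "steps": [
    [[-0.3,-0.4,0,0,0,0],[-0.55,-0.75,-0.04,0,-0.02,0],[-0.6,-0.8,-0.04,0,-0.02,0],[-0.6,-0.8,-0.04,0,-0.02,0],[-0.6,-0.8,-0.04,0,-0.02,0],[-0.6,-0.8,-0.04,0,-0.02,0],[-0.6,-0.8,-0.04,0,-0.02,0],[-0.6,-0.8,-0.04,0,-0.02,0],[-0.6,-0.8,-0.04,0,-0.02,0],[-0.45,-0.6,0,0,0,0],[-0.2,-0.3,0,0,0,0],[0,0,0,0,0,0]]
  ]
}}

```text
time_s: 21.9
eef_pos: [0.5484, -0.1485, 0.3957]
eef_rot: [0.184, 0.983, -0.002, -0.007]
ft_force: [-0.1, -0.5, -0.2]
width: 0.0328
```

```bash
python3 -c "
from plan import *
plan((.554,-.143,.2475))"
```

```text
pos [ 0.5484 -0.1485  0.3957] w 0.0328 F [-0.1 -0.5 -0.2] t 21.9 rot [-0.04 -0.08  0.01]
(0.554, -0.143, 0.2475) total units [-0.08  0.18  3.7 ]
```

>>> {"op": "apply_moves", "data": {
  "steps": [
    [[-0.08,0.15,0.4,-0.03,-0.06,0],[0,0.05,0.6,0,0,0],[0,0,0.7,0,0,0],[0,0,0.5,0,0,0],[0,0,0.2,0,0,0],[0,0,0,0,0,0]]
  ]
}}

```text
time_s: 22.5
eef_pos: [0.5506, -0.1344, 0.2916]
eef_rot: [0.182, 0.983, 0.002, -0.007]
ft_force: [0.0, 0.4, -1.6]
width: 0.0322
```

```bash
python3 -c "
from plan import *
plan((.553,-.142,.2475))"
```

```text
pos [ 0.5506 -0.1344  0.2916] w 0.0322 F [ 0.   0.4 -1.6] t 22.5 rot [ 0.01 -0.1   0.03]
(0.553, -0.142, 0.2475) total units [-0.12 -0.16  1.1 ]
```

>>> {"op": "apply_moves", "data": {
  "steps": [
    [[-0.08,-0.16,0,0,-0.08,0],[0,0,0.2,0,0,0],[0,0,0.3,0,0,0],[0,0,0.1,0,0,0],[0,0,0,0,0,0]]
  ]
}}

```text
time_s: 23.0
eef_pos: [0.5527, -0.1414, 0.2692]
eef_rot: [0.182, 0.983, 0.001, 0.002]
ft_force: [-0.2, 0.3, -1.2]
width: 0.0326
```

```bash
python3 -c "
from plan import *
plan((.553,-.142,.2475))"
```

```text
pos [ 0.5527 -0.1414  0.2692] w 0.0326 F [-0.2  0.3 -1.2] t 23.0 rot [0.02 0.03 0.04]
(0.553, -0.142, 0.2475) total units [-0.01 -0.01  0.54]
```

>>> {"op": "apply_moves", "data": {
  "steps": [
    [[0,0,0.2,0,0,0],[0,0,0.2,0,0,0]]
  ]
}}

```text
time_s: 23.2
eef_pos: [0.5536, -0.1418, 0.2538]
eef_rot: [0.182, 0.983, 0.001, 0.004]
ft_force: [-1.3, 0.1, -0.4]
width: 0.0326
```

>>> {"op": "apply_moves", "data": {
  "steps": [
    [[0,0,0.1,0,0,0]]
  ]
}}

```text
time_s: 23.3
eef_pos: [0.5534, -0.1417, 0.2487]
eef_rot: [0.182, 0.983, 0.001, 0.003]
ft_force: [-0.2, 0.4, -1.7]
width: 0.0323
```

>>> {"op": "apply_moves", "data": {
  "steps": [
    [[0,0,0.07,0,0,0]]
  ]
}}

```text
time_s: 23.4
eef_pos: [0.5535, -0.1418, 0.2465]
eef_rot: [0.182, 0.983, 0.001, 0.003]
ft_force: [-7.2, 1.7, 23.0]
width: 0.0324
```

>>> {"op": "apply_moves", "data": {
  "steps": [
    [[0,0,-0.02,0,0,0],[0,0,0,0,0,0]]
  ]
}}

```text
time_s: 23.6
eef_pos: [0.5538, -0.1419, 0.2476]
eef_rot: [0.182, 0.983, 0.001, 0.003]
ft_force: [-0.1, -0.1, -1.6]
width: 0.0323
```

>>> {"op": "apply_moves", "data": {
  "steps": [
    [[0,0,0,0,0,0],[0,0,0,0,0,0],[0,0,0,0,0,0],[0,0,-0.2,0,0,0],[0,0,-0.5,0,0,0],[0,0,-0.8,0,0,0],[0,0,-0.8,0,0,0],[0,0,-0.8,0,0,0],[0,0,-0.5,0,0,0],[0,0,0,0,0,0]]
  ],
  "fingers": -0.4
}}

```text
time_s: 24.6
eef_pos: [0.5525, -0.1418, 0.3992]
eef_rot: [0.182, 0.983, 0.001, 0.003]
ft_force: [0.6, -0.2, 1.3]
width: 0.0595
```

```bash
python3 look.py blue .1 .567 .209 .4
```

```text
pos [ 0.5525 -0.1418  0.3992] w 0.0595 F [ 0.6 -0.2  1.3] t 24.6 rot [0.02 0.04 0.04]
(0.567, 0.209, 0.4) total units [ 2.84  8.3  -0.02]
[315.7 177. ] [ 257  120  117  115 8083] [ 0.5376 -0.1366  0.1   ]
[625.6 383.4] [602 368  38  32 776] [0.8581 0.0865 0.1   ]
```

>>> {"op": "apply_moves", "data": {
  "steps": [
    [[0.2,0.4,0,0,0.04,0.04],[0.27,0.8,-0.04,0,-0.02,0],[0.27,0.8,-0.04,0,-0.02,0],[0.27,0.8,-0.04,0,-0.02,0],[0.27,0.8,-0.04,0,-0.02,0],[0.27,0.8,-0.04,0,-0.02,0],[0.27,0.8,-0.04,0,-0.02,0],[0.27,0.8,-0.04,0,-0.02,0],[0.27,0.8,-0.04,0,-0.02,0],[0.27,0.8,-0.04,0,-0.02,0],[0.1,0.4,0,0,0,0],[0,0,0,0,0,0]]
  ]
}}

```text
time_s: 25.85
eef_pos: [0.5614, 0.2072, 0.3882]
eef_rot: [0.187, 0.982, -0.006, -0.002]
ft_force: [0.5, -0.9, 0.5]
width: 0.06
```

```bash
python3 look.py green .088 .567 .209 .231
```

```text
pos [0.5614 0.2072 0.3882] w 0.06 F [ 0.5 -0.9  0.5] t 25.85 rot [-0.09 -0.01 -0.03]
(0.567, 0.209, 0.231) total units [-0.11  0.09  3.93]
[322.1 202.5] [ 301  180   43   44 1417] [0.5658 0.2058 0.088 ]
```

>>> {"op": "apply_moves", "data": {
  "steps": [
    [[-0.1,0.12,0.3,-0.08,0,0],[0,0.08,0.5,0,0,0],[0,0,0.6,0,0,0],[0,0,0.5,0,0,0],[0,0,0,0,0,0]]
  ]
}}

```text
time_s: 26.4
eef_pos: [0.5688, 0.2056, 0.3052]
eef_rot: [0.19, 0.982, -0.001, -0.002]
ft_force: [0.0, -0.4, -0.4]
width: 0.0598
```

```bash
python3 look.py green .088 .566 .2075 .231
```

```text
pos [0.5688 0.2056 0.3052] w 0.0598 F [ 0.  -0.4 -0.4] t 26.4 rot [-0.02 -0.02 -0.08]
(0.566, 0.2075, 0.231) total units [0.08 0.02 1.85]
[316.6 226.8] [ 287  195   60   63 2833] [0.5651 0.2059 0.088 ]
```

>>> {"op": "apply_moves", "data": {
  "steps": [
    [[0.08,0,0.3,0,0,-0.06],[0,0,0.4,0,0,0],[0,0,0.4,0,0,0],[0,0,0.2,0,0,0]]
  ]
}}

```text
time_s: 26.85
eef_pos: [0.5688, 0.2052, 0.2569]
eef_rot: [0.187, 0.982, 0.001, 0.003]
ft_force: [-1.0, -0.5, -0.2]
width: 0.0597
```

```bash
python3 look.py green .088 .5655 .2065 .231
```

```text
pos [0.5688 0.2052 0.2569] w 0.0597 F [-1.  -0.5 -0.2] t 26.85 rot [ 0.03  0.04 -0.03]
(0.5655, 0.2065, 0.231) total units [0.09 0.   0.65]
[314.2 257.9] [ 275  216   79   82 4824] [0.5646 0.2061 0.088 ]
```

>>> {"op": "apply_moves", "data": {
  "steps": [
    [[0.09,0,0.25,0,0.03,0],[0,0,0.25,0,0,0]]
  ]
}}

```text
time_s: 27.1
eef_pos: [0.5662, 0.2067, 0.2372]
eef_rot: [0.187, 0.982, 0.003, 0.002]
ft_force: [-0.7, 0.1, -0.7]
width: 0.0598
```

```bash
python3 look.py green .088 .5655 .2065 .231
```

```text
pos [0.5662 0.2067 0.2372] w 0.0598 F [-0.7  0.1 -0.7] t 27.1 rot [ 0.04  0.02 -0.03]
(0.5655, 0.2065, 0.231) total units [ 0.01 -0.01  0.16]
[311.7 285.3] [ 268  237   88   94 6220] [0.5641 0.2061 0.088 ]
```

>>> {"op": "apply_moves", "data": {
  "steps": [
    [[0.03,0,0.17,0,0,0]]
  ]
}}

```text
time_s: 27.25
eef_pos: [0.5652, 0.2072, 0.2292]
eef_rot: [0.187, 0.982, 0.003, 0.003]
ft_force: [0.4, 0.8, -0.3]
width: 0.0596
```

>>> {"op": "apply_moves", "data": {
  "steps": [
    [[0,0,0,0,0,0],[0,0,0,0,0,0],[0,0,0,0,0,0],[0,0,0,0,0,0],[0,0,0,0,0,0]]
  ],
  "fingers": 1
}}

```text
time_s: 27.75
eef_pos: [0.5656, 0.2071, 0.2308]
eef_rot: [0.187, 0.982, 0.002, 0.003]
ft_force: [-0.6, -0.4, -1.3]
width: 0.0344
```

>>> {"op": "apply_moves", "data": {
  "steps": [
    [[0,0,-0.3,0,0,0],[0,0,-0.6,0,0,0],[0,0,-0.8,0,0,0],[0,0,-0.8,0,0,0],[0,0,-0.8,0,0,0],[0,0,-0.8,0,0,0],[0,0,-0.2,0,0,0],[0,0,0,0,0,0]]
  ]
}}

```text
time_s: 28.55
eef_pos: [0.5632, 0.2065, 0.411]
eef_rot: [0.186, 0.982, 0.002, 0.001]
ft_force: [0.0, -0.6, -1.4]
width: 0.0346
```

```bash
python3 look.py green .03 .4435 -.234 .4
```

```text
pos [0.5632 0.2065 0.411 ] w 0.0346 F [ 0.  -0.6 -1.4] t 28.55 rot [ 0.03  0.01 -0.02]
(0.4435, -0.234, 0.4) total units [ -1.21 -11.35   0.27]
[318.6 299.1] [ 274  247   90  101 6928] [0.7072 0.1532 0.03  ]
```

>>> {"op": "apply_moves", "data": {
  "steps": [
    [[0,-0.4,0,0,0,0],[-0.1,-0.75,-0.04,0,-0.02,0],[-0.11,-0.95,-0.04,0,-0.02,0],[-0.11,-0.95,-0.04,0,-0.02,0],[-0.11,-0.95,-0.04,0,-0.02,0],[-0.11,-0.95,-0.04,0,-0.02,0],[-0.11,-0.95,-0.04,0,-0.02,0],[-0.11,-0.95,-0.04,0,-0.02,0],[-0.11,-0.95,-0.04,0,-0.02,0],[-0.11,-0.8,-0.04,0,-0.02,0],[-0.1,-0.5,0,0,0,0],[0,-0.2,0,0,0,0]]
  ]
}}

```text
time_s: 29.8
eef_pos: [0.4504, -0.172, 0.397]
eef_rot: [0.185, 0.983, -0.005, -0.009]
ft_force: [0.4, 0.6, -0.5]
width: 0.0345
```

```bash
python3 -c "
from plan import *
plan((.4445,-.234,.3))"
```

```text
pos [ 0.4504 -0.172   0.397 ] w 0.0345 F [ 0.4  0.6 -0.5] t 29.8 rot [-0.09 -0.1   0.  ]
(0.4445, -0.234, 0.3) total units [-0.42 -1.5   2.43]
```

>>> {"op": "apply_moves", "data": {
  "steps": [
    [[-0.1,-0.4,0,-0.05,-0.08,0],[-0.1,-0.5,0.1,0,0,0],[-0.1,-0.3,0.4,0,0,0],[0,0,0.5,0,0,0],[0,0,0.6,0,0,0],[0,0,0.4,0,0,0],[0,0,0,0,0,0]]
  ]
}}

```text
time_s: 30.5
eef_pos: [0.4362, -0.2207, 0.304]
eef_rot: [0.186, 0.983, 0.001, -0.011]
ft_force: [-0.9, -0.3, -1.7]
width: 0.0346
```

```bash
python3 -c "
from plan import *
plan((.4445,-.234,.24))"
```

```text
pos [ 0.4362 -0.2207  0.304 ] w 0.0346 F [-0.9 -0.3 -1.7] t 30.5 rot [-0.02 -0.15 -0.02]
(0.4445, -0.234, 0.24) total units [-0.32 -0.24  1.6 ]
```

>>> {"op": "apply_moves", "data": {
  "steps": [
    [[-0.12,-0.14,0,0,-0.12,0],[-0.05,-0.1,0.1,0,0,0],[0,0,0.3,0,0,0],[0,0,0.2,0,0,0],[0,0,0,0,0,0]]
  ]
}}

```text
time_s: 31.0
eef_pos: [0.4393, -0.2326, 0.2789]
eef_rot: [0.185, 0.983, -0.001, -0.001]
ft_force: [0.1, 0.6, -0.5]
width: 0.0345
```

```bash
python3 -c "
from plan import *
plan((.4445,-.234,.24))"
```

```text
pos [ 0.4393 -0.2326  0.2789] w 0.0345 F [ 0.1  0.6 -0.5] t 31.0 rot [-0.02 -0.01 -0.01]
(0.4445, -0.234, 0.24) total units [-0.13  0.01  0.97]
```

>>> {"op": "apply_moves", "data": {
  "steps": [
    [[-0.12,0,0.1,0,0,0],[0,0,0.3,0,0,0],[0,0,0.25,0,0,0]]
  ]
}}

```text
time_s: 31.3
eef_pos: [0.4452, -0.235, 0.2532]
eef_rot: [0.185, 0.983, -0.002, 0.001]
ft_force: [0.7, 0.3, -1.6]
width: 0.0349
```

>>> {"op": "apply_moves", "data": {
  "steps": [
    [[0,0,0.15,0,0,0]]
  ]
}}

```text
time_s: 31.4
eef_pos: [0.445, -0.2349, 0.2459]
eef_rot: [0.185, 0.983, -0.001, 0.0]
ft_force: [-0.0, -1.1, -1.3]
width: 0.0346
```

>>> {"op": "apply_moves", "data": {
  "steps": [
    [[0,0,0.08,0,0,0]]
  ]
}}

```text
time_s: 31.5
eef_pos: [0.4447, -0.2346, 0.2414]
eef_rot: [0.185, 0.983, -0.001, -0.001]
ft_force: [0.1, -0.8, -1.0]
width: 0.0348
```

>>> {"op": "apply_moves", "data": {
  "steps": [
    [[0,0,0.07,0,0,0]]
  ]
}}

```text
time_s: 31.6
eef_pos: [0.4449, -0.2348, 0.2396]
eef_rot: [0.185, 0.983, -0.001, -0.001]
ft_force: [-8.5, 5.2, 31.9]
width: 0.0346
```

>>> {"op": "apply_moves", "data": {
  "steps": [
    [[0,0,0.04,0,0,0]]
  ]
}}

```text
time_s: 31.7
eef_pos: [0.4451, -0.2348, 0.2397]
eef_rot: [0.185, 0.983, -0.001, -0.001]
ft_force: [-6.2, 3.4, 14.8]
width: 0.0345
```

Floor contact felt. Release, rise and back away in +y for the final check.

>>> {"op": "apply_moves", "data": {
  "steps": [
    [[0,0,-0.02,0,0,0],[0,0,0,0,0,0]]
  ]
}}

```text
time_s: 31.9
eef_pos: [0.4454, -0.235, 0.2415]
eef_rot: [0.185, 0.983, -0.001, -0.001]
ft_force: [0.2, -0.7, -0.7]
width: 0.0345
```

>>> {"op": "apply_moves", "data": {
  "steps": [
    [[0,0,0,0,0,0],[0,0,0,0,0,0],[0,0,0,0,0,0],[0,0,-0.2,0,0,0],[0,0,-0.5,0,0,0],[0,0,-0.8,0,0,0],[0,0,-0.8,0,0,0],[0,0,-0.8,0,0,0],[0,0,-0.8,0,0,0],[0,0,-0.5,0,0,0],[0,0,0,0,0,0]]
  ],
  "fingers": -0.4
}}

```text
time_s: 33.0
eef_pos: [0.4451, -0.2343, 0.4263]
eef_rot: [0.185, 0.983, -0.001, -0.001]
ft_force: [0.8, -0.8, 1.2]
width: 0.0597
```

```bash
python3 - <<'E'
from h import *
from plan import plan
plan()
for n in ('scene','side','wrist'): cam(n,n+'9.png')
a=cv2.resize(cv2.imread('pics/scene9.png')[90:270,170:500],(800,436))[:300]
b=cv2.resize(cv2.imread('pics/side9.png')[110:370,140:450],(358,300))
w=cv2.resize(cv2.imread('pics/wrist9.png'),(442,276))
o=np.zeros((600,800,3),np.uint8); o[:300]=a; o[300:,:358]=b; o[300:576,358:]=w
cv2.imwrite('pics/final.png',o)
E
```

```text
pos [ 0.4451 -0.2343  0.4263] w 0.0597 F [ 0.8 -0.8  1.2] t 33.0 rot [-0.02 -0.01 -0.01]
```

View pics/final.png

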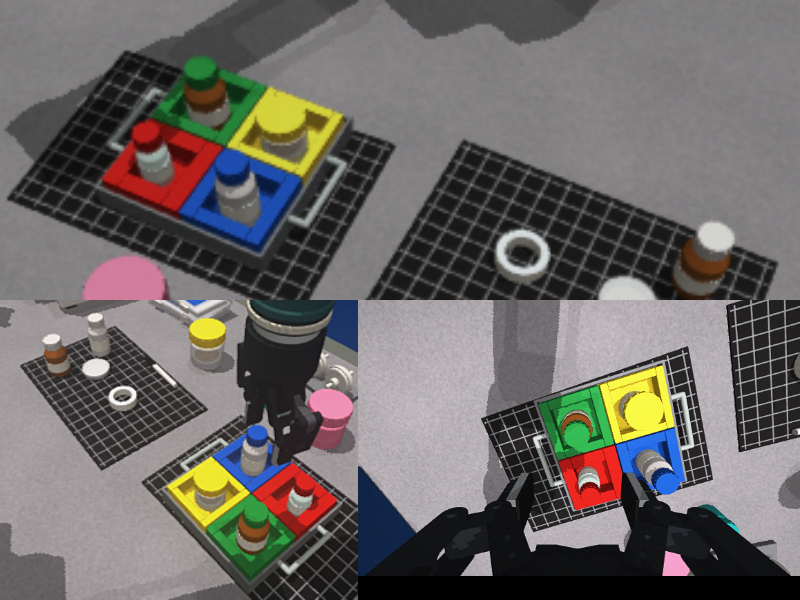

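The three views show all four samples upright inside their own bays, both spares standing where they were, and the gripper clear. Handing in.

```bash
python3 -c "
from workcell import manip
print(manip.job_done())"
```

```text
the job is handed in; nothing more can be done
None
```

I picked up all four samples by their caps or lids, set each on the floor of its own-colour bay, then handed the job in at about 33 s of the 106 s allowed. The yellow pot I took was the smaller of the two, the one on the mat. I felt each sample touch its bay floor (about 22–32 N on the wrist) before I released it.

**Last checks:** The final scene, side and wrist pictures show all four samples upright inside their bays. Both white-capped spares were still standing in place, and the gripper was open and clear. I judged this by eye and did not measure final positions or tilts.

**Disagreements:**
- The bay centres measured from different cameras differed by up to about 5 mm. I used a compromise, which was well within the 16 mm limit.
- The arm drifted by up to about 20 mm sideways and 30 mm in height between calls, mostly on the long moves. I corrected this from the measured pose before each grasp and each placing.
- The red vial was gripped about 12 mm higher than planned, but it held and was placed upright.

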